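# Load filter cubes into the sprung rack and feed the carriage into the UV cleaner

### The job

Load every microscope filter cube on the bench into the sprung rack on the UV cleaner's carriage: with each cube, press the sprung plate back and slip the cube into the gap, so that all stand upright in one straight row centred on the plates, windows facing the plates, clamped between the fixed plate and the sprung plate. Only then push the loaded carriage under the low guard with the push stick, keeping the gripper itself off it, until it is fully home, and lay the stick back flat on its rubber mat. Leave the bottle, the jar and the slide box where they are.

Things in the scene. Friction and masses are not known exactly. Their poses are not given: they have to be found in the camera images.
- cube1_c (a point): centre of a filter cube (black housing with a round glass window in both broad faces, 26 mm thick along its x, 44 mm wide along its y, 36 mm tall, about 80 g), standing upright on the bench, either way round alike; the origin is half-way up, 18 mm above its underside. Some starts have fewer than five: the missing ones are None
- cube2_c (a point): centre of a filter cube (black housing with a round glass window in both broad faces, 26 mm thick along its x, 44 mm wide along its y, 36 mm tall, about 80 g), standing upright on the bench, either way round alike; the origin is half-way up, 18 mm above its underside. Some starts have fewer than five: the missing ones are None
- cube3_c (a point): centre of a filter cube (black housing with a round glass window in both broad faces, 26 mm thick along its x, 44 mm wide along its y, 36 mm tall, about 80 g), standing upright on the bench, either way round alike; the origin is half-way up, 18 mm above its underside. Some starts have fewer than five: the missing ones are None
- cube4_c (a point): centre of a filter cube (black housing with a round glass window in both broad faces, 26 mm thick along its x, 44 mm wide along its y, 36 mm tall, about 80 g), standing upright on the bench, either way round alike; the origin is half-way up, 18 mm above its underside. Some starts have fewer than five: the missing ones are None
- cube5_c (a point): centre of a filter cube (black housing with a round glass window in both broad faces, 26 mm thick along its x, 44 mm wide along its y, 36 mm tall, about 80 g), standing upright on the bench, either way round alike; the origin is half-way up, 18 mm above its underside. Some starts have fewer than five: the missing ones are None
- carriage (a joint): travel of the aluminium carriage on the UV cleaner's rails, m: about 0 pulled out (loading position, clear of the hood), 0.220 fully home against its stop under the hood. It grows along the rack's y axis. Friction of about 3 N (and light damping) holds it wherever it is left; there is no latch
- rack (a point): on the carriage, at rack-floor level (22 mm above the bench): foot of the fixed plate's inner face, middle. x points from fixed to sprung plate, y along the carriage's travel into the cleaner, z up. Flat floor, 90 mm wide (y +-45 mm), no side walls. Cubes stand with their thickness along x, centred on y = 0: the first against the fixed plate (centre x 13 mm), the next against it (39 mm), and so on
- fixed_plate (a point): top middle of the inner face of the rack's fixed plate, 30 mm above the rack floor; the plate is 44 mm wide and 12 mm thick, on the robot's side of the row; axes as the rack's
- plate (a joint): how far the sprung steel plate is pressed back along the rack's x, m: 0 released, 0.140 at most. The gap between the plates is this + 6 mm, so with n cubes clamped it reads 0.026 n - 0.006. Its spring pushes it towards the fixed plate with about 2 N at 0 and 5 N at the end, damped (20 N s/m): let go, it closes within about a second
- plate_face (a point): top middle of the sprung plate's face that presses on the cubes, 56 mm above the rack floor (20 mm higher than a cube in the rack, so a cube held just above the row can press it back); axes as the rack's. The plate is 38 mm wide and 12 mm thick (behind the face), and the face reaches down to the floor
- carriage_back (a point): middle of the carriage's flat back face, where the push stick pushes: 204 mm wide along the rack's x, from 6 to 22 mm above the bench; axes as the rack's. The cleaner's base plate, 5 mm thick, lies under the carriage and reaches 15 mm out behind this face when the carriage joint is 0
- mouth (a point): middle of the lower edge of the orange guard strip over the hood's opening, 90 mm above the bench; axes as the rack's. The opening is 226 mm wide. The white hood with its amber top is 120 mm high (148 mm along the far side), 250 mm wide and reaches 150 mm in from here; this edge lies 195 mm ahead of the carriage's back face when the carriage joint is 0
- stick_grip (a point): push stick (grey plastic, 150 g): middle of its upright handle block, 50 mm long (x), 22 mm wide (y), 46 mm tall; this point is 26 mm above the stick's underside. x points along the shank to the tip. The shank is 18 mm wide and 16 mm tall and ends in a flat crosswise head, 56 mm wide, 24 mm tall, 10 mm thick
- stick_tip (a point): middle of the end face of the push stick's head, 175 mm ahead of the handle's middle along the stick and 12 mm above its underside
- mat_top (a point): middle of the upper side of the push stick's black rubber mat, 280 mm (x) by 100 mm (y), 3 mm thick, fixed to the bench; the stick starts lying on it
- reagent: bystander: reagent bottle with a blue cap, 64 mm across, 130 mm tall; origin at its underside
- jar: bystander: small jar, 60 mm across, 60 mm tall; origin at its underside
- slidebox: bystander: white slide box, 100 x 140 x 35 mm; origin at its underside

How it is judged:
By the outcome, as a careful person would: the job done as asked, in the order asked, and still so for the second after the job is handed in, with the robot touching nothing.
Of cube1, cube2, cube3, cube4, cube5 only 3 to 5 are there at a start; the rules pass over those that are not, and their reading is None.
At some moment in a run one of cube1, cube2, cube3, cube4, cube5, stick may be knocked a few centimetres aside while the robot is not near it.
It also fails if it takes over 210 s, if anything falls off the work surface, if the arm or the gripper's body presses on something with over 40 N, if the wrist force passes 120 N, or if a joint passes its speed limit or range.

### The arm

A 7-joint arm with a two-finger parallel gripper is mounted at the origin on the work surface. World frame = base frame: x ahead of the robot, y to its left, z up, the work surface at z = 0. Lengths are in m, angles in degrees, forces in N, time in s.
With the tool pointing down it reaches from about 0.4 to 0.85 m from the base axis. Payload 4.5 kg.
Tool frame: the origin (TCP) lies at the centre of the arm's flange, where the gripper is bolted on; the fingertips stand 166 mm ahead of it and the grasp point (between the pads) lies 147 mm ahead of it; z points along the fingers, y is the line along which they close (so a half turn about z gives the same grasp; the last joint's range is limited). The gripper opens to 88 mm and grips with 3 to 60 N. Pads are 18 mm wide; open, the fingers measure 123 mm over their backs; the gripper's body (75 mm by 187 mm) begins 45 mm behind the grasp point.
Start: joints at [71.093, 39.483, -11.15, 89.685, 9.013, 51.709, -12.324], TCP at [0.222, -0.584, 0.405] pointing down, gripper open.
Joint ranges: [-172.22, 172.22], [-26.19, 119.32], [-84.43, 86.54], [7.71, 146.69], [-57.33, 237.33], [2.42, 119.75], [-152.13, 152.13]. Speed limits (degrees/s): [147.25, 147.25, 180, 180, 180, 180, 180].

### API

Orientations are given as [roll, pitch, yaw] about the fixed x, y, z axes, in that order (R = Rz(yaw) Ry(pitch) Rx(roll)).
In Python, from plant import r, imaging, ticket, finder gives the robot as it stands. The module is installed in compiled form; this text tells all that it offers.
- The arm moves only by the tool play_rows, never from a script. Its argument "rows" is one flat list of numbers, 4 for each row, row after row: the shift along the tool's x, y, z as a fraction of full scale, then the turn about the tool's z as a fraction of full scale. In form: [dx, dy, dz, yaw, dx, dy, dz, yaw, ...]. A call has 1 to 10 rows; each row shifts and turns the commanded pose from where the row before left it, along the tool's axes as they then stand; what a row does not reach is not made up. Full scale, the value 1, is 3 cm for a shift and 45 degrees for a turn. A row lasts 1/10 s, in which the tool goes at most 50 mm and 8.59 degrees, less where a joint would pass 70% of its speed; a pose out of reach is approached as far as the arm can. A call with a number of a shift or a turn outside -1 to 1 is refused whole. A call with a gripper value outside its range is refused whole. "grip" is the gripper's target within -1 to 1 (fully open at 1, half-way at 0, shut at -1), set as the call begins (left out, the last holds). The fingers move at their own pace and stop on an object; "grip_force" is the grip in N (left out, the last holds). Time passes only in rows, so rows that do not move let the fingers close. It gives the time, the measured TCP pose, the force, the opening and the grip force at its end, in the units of the state.
- r.get_state(): the state, without advancing time (a new reading comes with each control period).
- imaging.capture(name): name is "scene" or "top" or "wrist"; returns the picture (480x640x3 uint8, red, green, blue); there is no depth.
- imaging.calibration(name): a dict with "intrinsics" (3x3 intrinsics, pixels), "cam_to_world" (4x4, takes a point from camera to world coordinates); the wrist camera has in their place "tool_from_camera" (4x4, takes a point from camera to tool coordinates, whose origin is the TCP and whose axes are the flange's). Camera axes: x right, y up, looking along -z (the intrinsics and any distortion apply to the point x, -y, -z); pixel columns grow to the right and rows downward; lengths in m; the calibration is good to about 2 mm. The wrist camera is an equidistant fisheye: a pixel r from the principal point sees the ray r / f radians off the axis. A picture is of the moment at which its call begins: read the wrist's pose just before it. calibration takes no time and is no camera call.
- ticket.hand_in(): hands the job in; it is judged then, once.
Trained networks look in the newest picture that a camera, given by its name, has taken for a name from the list of things; names that differ only in an ending like _2 or _b are one class to them, and where a whole thing is asked for, a point or a joint stands for the part that bears it (a point fixed in the world has none). Each returns a list of dicts, best first, with "confidence" (0 to 1); they miss things now and then, are a little off and sometimes report something else, mostly with a low value. They report only what shows in the picture. A call takes as long as a camera call.
- finder.find_in(camera, thing): "location" ([row, column] as shares, 0 to 1, of the picture: columns of its width, rows of its height, amid what is visible of it).
- finder.trace(camera, thing): "region" (480x640 bool, what is visible of it) and "location" ([row, column] as shares, 0 to 1, of the picture: columns of its width, rows of its height, amid what is visible of it).
- finder.spot_point(camera, thing): "location" ([row, column] as shares, 0 to 1, of the picture: columns of its width, rows of its height: a listed point, or the origin of a listed thing).
The state is a dict: "time": time; "q": joint angles; "joint_vel": joint speeds; "joint_torque": joint torques, N m; "ee_pos": TCP position; "orientation": TCP orientation; "ft_force": force on the tool from outside, world axes, zero at the start; "wrist_torque": the same for the moment, N m; "opening": opening from 0.0 (shut) to 1.0 (fully open); "gripper_force": force on a finger pad.
Only numpy, scipy, OpenCV 4.12 (cv2) and the standard library are available. Lean on these libraries where they do the work, as an engineer would, in place of code of your own. Each camera call takes 0.05 s, during which the arm holds its last target. There are 200 camera calls.

## Working session

There is one attempt and no reset: what is moved stays moved. The work goes in short steps, Python scripts to look and compute and a tool call to move; the robot and the scene stay as the last step left them, time stands still between calls to the robot, and variables do not carry over. Pictures are saved under pics/ and viewed, at most 14 in all, crops included, and the job is handed in when it is done.

Besides the shell and the picture viewer there is one more tool, called after "Call:" in YAML: its name, and indented under it one key for each argument. play_rows: Moves the arm, as the interface text tells. Shift numbers are shares of 3 cm and turn numbers shares of 45 degrees, none past 1 either way. Its arguments: {"type":"object","properties":{"rows":{"type":"array"},"grip":{"type":"number"},"grip_force":{"type":"number"}},"required":["rows"]}

```bash
mkdir -p pics; ls
cat > h.py <<'E'
import numpy as np,cv2
from scipy.spatial.transform import Rotation as R
from plant import r,imaging,ticket,finder
def cap(n,fn=None):
    im=imaging.capture(n)
    if fn: cv2.imwrite('pics/'+fn,im[:,:,::-1])
    return im
def ray(cam,loc,st=None):
    """loc row,col shares -> origin, dir world"""
    c=imaging.calibration(cam);K=np.array(c['intrinsics']);u=loc[1]*640;v=loc[0]*480
    x=(u-K[0,2])/K[0,0];y=(v-K[1,2])/K[1,1]
    if cam=='wrist':
        th=np.hypot(x,y);s=np.sin(th)/max(th,1e-9);d=np.array([x*s,-y*s,-np.cos(th)])
        st=st or r.get_state();T=np.eye(4);T[:3,:3]=R.from_euler('xyz',st['orientation'],degrees=True).as_matrix();T[:3,3]=st['ee_pos']
        M=T@np.array(c['tool_from_camera'])
    else:
        d=np.array([x,-y,-1.]);M=np.array(c['cam_to_world'])
    return M[:3,3],M[:3,:3]@d
def onz(cam,loc,z,st=None):
    o,d=ray(cam,loc,st);return o+d*(z-o[2])/d[2]
E
python3 - <<'E'
from h import *
np.set_printoptions(precision=4,suppress=True)
print(r.get_state())
for n in('scene','top'):
    cap(n,n+'0.png');c=imaging.calibration(n);print(n,np.array(c['intrinsics']),np.array(c['cam_to_world']))
c=imaging.calibration('wrist');print(c)
E
```

```text
pics
{'time': 0.0, 'q': array([ 71.0918,  39.533 , -11.143 ,  89.7454,   9.013 ,  51.7083,
       -12.3256]), 'joint_vel': array([-0.073 , -0.0196, -0.0494,  0.0607, -0.0663, -0.0295, -0.0225]), 'joint_torque': array([  0.001 , -52.7558,  -1.2665, -15.3426,  -0.0527,   0.0067,
         0.0002]), 'ee_pos': array([ 0.2222, -0.5838,  0.4039]), 'orientation': array([-179.8953,    0.009 ,   20.8473]), 'ft_force': array([-0.8884, -0.2008, -1.1384]), 'wrist_torque': array([ 0.0392, -0.0435,  0.0735]), 'gripper_force': 0.0, 'opening': 1.002167756828446}
scene [[442.7152   0.     321.3517]
 [  0.     442.7152 237.23  ]
 [  0.       0.       1.    ]] [[ 0.8706 -0.3879  0.3026  0.8588]
 [ 0.4917  0.7074 -0.5078 -0.5252]
 [-0.017   0.5908  0.8066  0.7839]
 [ 0.      0.      0.      1.    ]]
top [[556.4897   0.     322.9983]
 [  0.     556.4897 232.3864]
 [  0.       0.       1.    ]] [[-0.0102  0.9975 -0.0703  0.553 ]
 [-0.9998 -0.0115 -0.0181 -0.1154]
 [-0.0189  0.0701  0.9974  1.1787]
 [ 0.      0.      0.      1.    ]]
{'intrinsics': array([[371.6483,   0.    , 315.9673],
       [  0.    , 371.6483, 247.1777],
       [  0.    ,   0.    ,   1.    ]]), 'tool_from_camera': array([[ 0.0014,  0.9498,  0.3128,  0.0815],
       [ 1.    , -0.0011, -0.0009, -0.0011],
       [-0.0005,  0.3128, -0.9498,  0.0205],
       [ 0.    ,  0.    ,  0.    ,  1.    ]])}
```

View pics/top0.png

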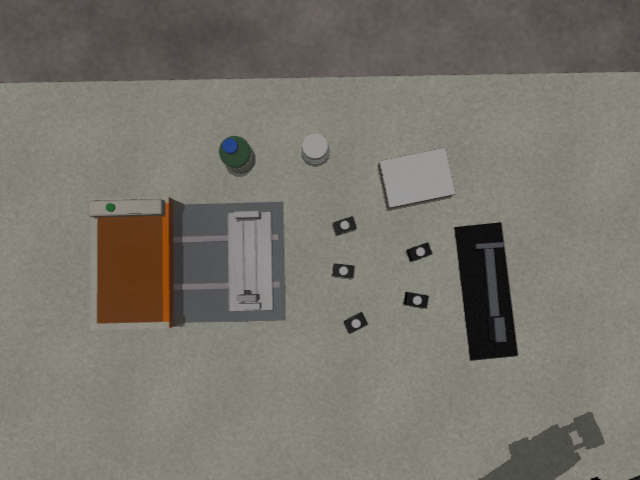

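View pics/scene0.png

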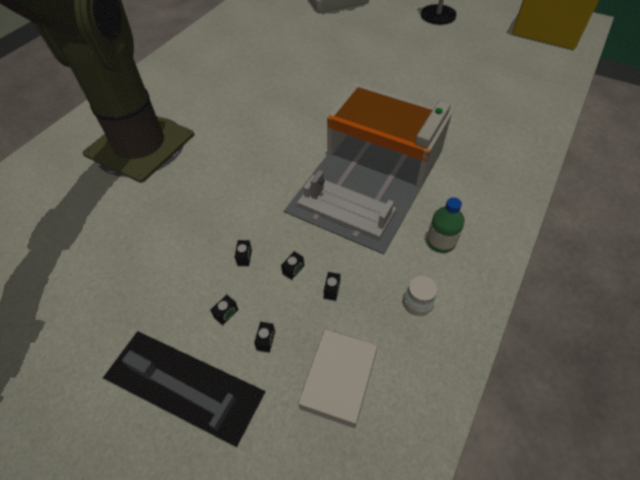

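Run:
```python
from h import *
np.set_printoptions(precision=4,suppress=True)
Z=dict(cube1_c=.018,rack=.022,fixed_plate=.052,plate_face=.078,carriage_back=.014,mouth=.09,stick_grip=.029,stick_tip=.015,mat_top=.003,reagent=0,jar=0,slidebox=0)
for n,z in Z.items():
    for d in finder.spot_point('top',n)[:6]:
        if d['confidence']>.3: print(n,round(d['confidence'],2),np.array(d['location'])*[480,640],onz('top',d['location'],z))
for d in finder.trace('top','cube1_c')[:6]:
    m=d['region'].astype(np.uint8);p=np.argwhere(m)[:,::-1].astype(np.float32)
    print(round(d['confidence'],2),cv2.minAreaRect(p))
```

```text
cube1_c 0.74 [267.792 341.12 ] [ 0.5605 -0.1313  0.018 ]
rack 0.92 [302.496 248.512] [0.4907 0.0614 0.022 ]
fixed_plate 0.94 [304.32  246.272] [0.4887 0.0613 0.052 ]
plate_face 0.67 [301.296 245.504] [0.4962 0.0588 0.078 ]
carriage_back 0.95 [258.624 270.72 ] [0.5812 0.0159 0.014 ]
mouth 0.68 [257.424 172.416] [0.5838 0.2009 0.09  ]
stick_grip 0.65 [331.2   498.624] [ 0.4284 -0.4497  0.029 ]
stick_tip 0.89 [238.608 489.216] [ 0.618  -0.4404  0.015 ]
mat_top 0.8 [290.112 484.8  ] [ 0.5109 -0.4313  0.003 ]
reagent 0.68 [157.584 238.528] [0.7994 0.086  0.    ]
reagent 0.38 [303.408 250.88 ] [0.4876 0.0597 0.    ]
jar 0.69 [290.208 485.696] [ 0.5106 -0.4339  0.    ]
jar 0.62 [153.6  314.88] [ 0.8057 -0.0783  0.    ]
slidebox 0.88 [179.712 417.472] [ 0.7463 -0.2965  0.    ]
0.66 ((489.0098876953125, 292.30615234375), (99.91577911376953, 29.146129608154297), 88.15238952636719)
0.57 ((343.0, 271.0), (12.0, 20.0), 90.0)
```

The top view shows five cubes, at about (344,226), (343,271), (356,323), (419,252) and (416,300). The carriage is at (250,260), with the fixed plate and sprung plate near (248,298). The stick lies on its mat at (490,290), with the tip up.

```bash
cat >> h.py <<'E'
def toppx(u,v,z): return onz('top',(v/480,u/640),z)
def yawof(rect,z):
    b=cv2.boxPoints(rect);e=[(np.linalg.norm(b[i]-b[(i+1)%4]),i) for i in range(2)];i=max(e)[1]
    d=toppx(*b[(i+1)%4],z)-toppx(*b[i],z);return (np.degrees(np.arctan2(d[1],d[0])))%180
def cubes(im):
    """cubes in a top image: centre (x,y) and long-side direction (deg)"""
    m=((im.max(2)<50)*255).astype(np.uint8);m[:,:295]=0;m[:200]=0;m[350:]=0;m[:,450:]=0
    m=cv2.morphologyEx(m,cv2.MORPH_CLOSE,np.ones((3,3),np.uint8));out=[]
    for c in cv2.findContours(m,cv2.RETR_EXTERNAL,cv2.CHAIN_APPROX_NONE)[0]:
        if cv2.contourArea(c)>80:
            rc=cv2.minAreaRect(c);p=toppx(*rc[0],.03);out.append((p[0],p[1],yawof(rc,.036),rc[0],rc[1]))
    return out
def plan(x,y,z,yaw):
    """turn (deg about tool z, + = yaw falls) then tool shifts in 3cm units to bring the grasp point to x,y,z"""
    s=r.get_state();y0=s['orientation'][2];t=(y0-yaw+90)%180-90
    a=np.radians(y0-t);e=np.array(s['ee_pos']);dx,dy=x-e[0],y-e[1]
    q=[dx*np.cos(a)+dy*np.sin(a),dx*np.sin(a)-dy*np.cos(a),e[2]-(z+.147)]
    print('at',e.round(4),'yaw',round(y0,2),'-> turn units %.3f'%(t/45),'shift units',np.round(np.array(q)/.03,3),'t',round(s['time'],2))
E
python3 - <<'E'
from h import *
im=cap('top')
for c in cubes(im): print([np.round(v,3) for v in c])
d=finder.trace('top','carriage')
for e in d[:2]:
    rc=cv2.minAreaRect(np.argwhere(e['region'])[:,::-1].astype(np.float32));print('carr',e['confidence'],rc,yawof(rc,.022))
# carriage edges: bright
g=im[205:320,222:280].min(2);m=(g>135).astype(np.uint8);rc=cv2.minAreaRect((np.argwhere(m)[:,::-1]+[222,205]).astype(np.float32));print(rc,yawof(rc,.022))
m=(im[:,450:530].max(2)<35).astype(np.uint8);m[:200]=0;m[370:]=0;rc=cv2.minAreaRect((np.argwhere(m)[:,::-1]+[450,0]).astype(np.float32));print('mat',rc,yawof(rc,.003),toppx(*rc[0],.003))
plan(.53,0.03,.22,0)
E
```

```text
[np.float64(0.448), np.float64(-0.158), np.float64(115.84), array([355.1, 322.7]), array([12.969, 20.125])]
[np.float64(0.494), np.float64(-0.282), np.float64(79.996), array([415.541, 299.757]), array([23.016, 12.823])]
[np.float64(0.555), np.float64(-0.135), np.float64(83.066), array([342.951, 270.439]), array([20.319, 12.368])]
[np.float64(0.592), np.float64(-0.291), np.float64(107.802), array([418.55, 251.65]), array([12.333, 22.768])]
[np.float64(0.648), np.float64(-0.138), np.float64(107.824), array([343.95, 225.35]), array([12.649, 20.555])]
carr 0.66 ((315.0, 149.0), (32.0, 28.0), 90.0) 179.3715886001598
carr 0.61 ((249.7645721435547, 260.6417236328125), (99.56520080566406, 45.53369903564453), 88.69805145263672) 1.0852092348796134
((249.62547302246094, 260.77545166015625), (98.07579040527344, 41.40031051635742), 88.93909454345703) 0.8596045302572008
mat ((485.3531799316406, 290.89593505859375), (134.2008819580078, 47.017520904541016), 83.04703521728516) 5.042097628772638 [ 0.50927496 -0.43236101  0.003     ]
at [ 0.2224 -0.5841  0.4048] yaw 20.84 -> turn units 0.463 shift units [ 10.253 -20.471   1.259] t 0.85
```

Call:
play_rows:
  rows: [0,0,0,0.154,0,0,0,0.154,0,0,0,0.155,0.5,-1,0,0,0.5,-1,0,0,0.5,-1,0,0,0.5,-1,0,0,0.5,-1,0,0,0.5,-1,0,0,0.5,-1,0,0]
  grip: 1

```text
time: 1.85
ee_pos: [0.3279, -0.3729, 0.4049]
orientation: [180.0, -0.0, 0.0]
ft_force: [0.4, 1.0, -0.2]
opening: 1.004
gripper_force: 0.0
```

Call:
play_rows:
  rows: [0.5,-1,0,0,0.5,-1,0,0,0.5,-1,0,0,0.5,-1,0,0,0.5,-1,0,0,0.5,-1,0,0,0.5,-1,0,0,0.5,-1,0.4,0,0.5,-1,0.4,0,0.5,-1,0.4,0]

```text
time: 2.85
ee_pos: [0.478, -0.0727, 0.3686]
orientation: [180.0, -0.1, 0.0]
ft_force: [1.4, -1.0, 0.6]
opening: 1.001
gripper_force: 0.0
```

Call:
play_rows:
  rows: [0.5,-1,0,0,0.5,-1,0,0,0.2,-0.5,0,0,0,0,0,0,0,0,0,0]

```text
time: 3.35
ee_pos: [0.513, 0.0003, 0.3687]
orientation: [180.0, 0.0, 0.0]
ft_force: [0.6, 0.3, 0.7]
opening: 1.001
gripper_force: 0.0
```

Run:
```python
from h import *
np.set_printoptions(precision=4,suppress=True)
plan(.53,.03,.22,0);s=r.get_state()
cap('wrist','w1.png')
for n,z in dict(rack=.022,fixed_plate=.052,plate_face=.078,carriage_back=.014,mouth=.09).items():
    for d in finder.spot_point('wrist',n)[:3]: print(n,round(d['confidence'],2),np.array(d['location'])*[480,640],onz('wrist',d['location'],z,s))
```

```text
at [0.513  0.0003 0.3687] yaw 0.0 -> turn units 0.000 shift units [ 0.566 -0.989  0.056] t 3.35
rack 0.74 [243.696 252.224] [0.4899 0.0601 0.022 ]
fixed_plate 0.84 [252.192 252.224] [0.4919 0.0551 0.052 ]
plate_face 0.84 [260.112 240.128] [0.4943 0.0604 0.078 ]
carriage_back 0.85 [148.512 298.112] [0.5764 0.0168 0.014 ]
mouth 0.69 [171.024  68.096] [0.5739 0.2022 0.09  ]
```

View pics/w1.png

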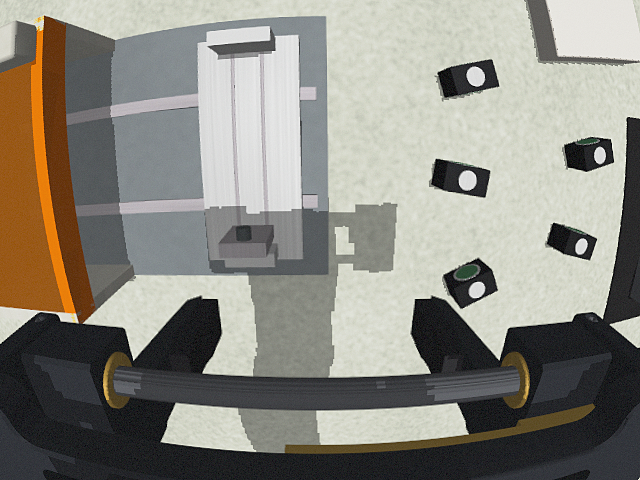

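The wrist view shows the carriage at columns 197-302 with its fixed plate near (245,255), the sprung plate just above it and the end block at (240,40). The five cubes are on the right. I'll rectify the image to find the rack axis precisely.

```bash
cat >> h.py <<'E'
def rectify(im,s,z,x0,x1,y0,y1,res=.0005):
    """wrist image resampled on plane z; rows: x falling, cols: y falling"""
    c=imaging.calibration('wrist');K=np.array(c['intrinsics']);T=np.eye(4)
    T[:3,:3]=R.from_euler('xyz',s['orientation'],degrees=True).as_matrix();T[:3,3]=s['ee_pos']
    M=np.linalg.inv(T@np.array(c['tool_from_camera']))
    X,Y=np.meshgrid(np.arange(x1,x0,-res),np.arange(y1,y0,-res),indexing='ij')
    p=np.stack([X,Y,0*X+z],-1)@M[:3,:3].T+M[:3,3];x,y,w=p[...,0],-p[...,1],-p[...,2]
    h=np.hypot(x,y);k=np.arctan2(h,w)/np.maximum(h,1e-9)
    return cv2.remap(im,(K[0,0]*x*k+K[0,2]).astype(np.float32),(K[1,1]*y*k+K[1,2]).astype(np.float32),cv2.INTER_LINEAR)
E
python3 - <<'E'
from h import *
im=cv2.imread('pics/w1.png');s=r.get_state()
a=rectify(im,s,.022,.46,.72,-.02,.13);cv2.imwrite('pics/r1.png',a)
g=cv2.GaussianBlur(cv2.cvtColor(a,cv2.COLOR_BGR2GRAY),(3,3),0).astype(int)
E=[]
for xx in np.arange(.56,.66,.01):
    row=g[int((.72-xx)/.0005)];d=np.diff(row);
    ys=.13-.0005*np.arange(len(d));L=np.where((ys>.08)&(ys<.125))[0];Q=np.where((ys<.035)&(ys>-.0))[0]
    E.append((xx,ys[L[np.argmax(d[L])]],ys[Q[np.argmin(d[Q])]]))
E=np.array(E);print(E.round(4))
for k in(1,2): p=np.polyfit(E[:,0],E[:,k],1);print(np.degrees(np.arctan(p[0])),np.polyval(p,.49))
E
```

```text
[[0.56   0.1045 0.0145]
 [0.57   0.1045 0.0145]
 [0.58   0.105  0.0145]
 [0.59   0.105  0.015 ]
 [0.6    0.105  0.015 ]
 [0.61   0.105  0.015 ]
 [0.62   0.1055 0.0155]
 [0.63   0.1055 0.016 ]
 [0.64   0.1055 0.0155]
 [0.65   0.1055 0.016 ]]
0.6944602875497631 0.10370606060606063
1.0242699612405306 0.013093939393939406
```

View pics/r1.png

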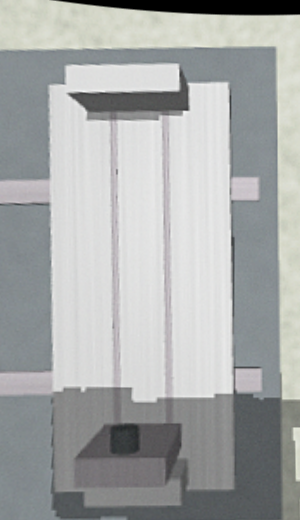

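```bash
cat >> h.py <<'E'
def wcubes(im,s):
    """cubes in a wrist image (RGB): white dot on the top -> x,y ; long-side direction from the dark blob"""
    a=rectify(im,s,.036,.40,.74,-.36,-.07,.001);g=a.max(2);out=[]
    dark=((g<70)*255).astype(np.uint8)
    for c in cv2.findContours(dark,cv2.RETR_CCOMP,cv2.CHAIN_APPROX_NONE)[0]:
        A=cv2.contourArea(c)
        if A<500 or A>6000: continue
        f=np.zeros_like(dark);cv2.drawContours(f,[c],-1,255,-1)
        w=((f>0)&(a.min(2)>120)).astype(np.uint8);n,_,st,ce=cv2.connectedComponentsWithStats(w)
        if n<2: continue
        i=1+np.argmax(st[1:,4]);rc=cv2.minAreaRect(c);b=cv2.boxPoints(rc)
        e=max((b[1]-b[0],b[2]-b[1]),key=np.linalg.norm);phi=np.degrees(np.arctan2(-e[0],-e[1]))%180
        out.append((.74-.001*ce[i][1],-.07-.001*ce[i][0],phi,st[i,4],rc[1]))
    return out
E
python3 - <<'E'
from h import *
im=cv2.imread('pics/w1.png')[:,:,::-1].copy();s=r.get_state()
for o in wcubes(im,s): print([np.round(v,3) for v in o])
for c in cubes(cap('top')): print([np.round(v,3) for v in c[:3]])
plan(.448,-.158,.10,25)
E
```

```text
[np.float64(0.447), np.float64(-0.158), np.float32(116.565), np.int32(262), array([43.827, 48.299])]
[np.float64(0.492), np.float64(-0.284), np.float32(77.471), np.int32(263), array([70.611, 27.55 ])]
[np.float64(0.554), np.float64(-0.134), np.float32(82.304), np.int32(264), array([54.531, 25.819])]
[np.float64(0.591), np.float64(-0.292), np.float32(108.435), np.int32(260), array([32.888, 68.621])]
[np.float64(0.648), np.float64(-0.138), np.float32(107.241), np.int32(264), array([25.293, 55.394])]
[np.float64(0.449), np.float64(-0.158), np.float64(115.841)]
[np.float64(0.494), np.float64(-0.282), np.float64(79.45)]
[np.float64(0.501), np.float64(-0.06), np.float64(179.617)]
[np.float64(0.555), np.float64(-0.135), np.float64(82.281)]
[np.float64(0.592), np.float64(-0.291), np.float64(109.915)]
[np.float64(0.648), np.float64(-0.138), np.float64(107.823)]
at [5.131e-01 1.000e-04 3.688e-01] yaw -0.07 -> turn units -0.557 shift units [-4.195  3.86   4.06 ] t 3.7
```

Call:
play_rows:
  rows: [0,0,0,-0.186,0,0,0,-0.186,0,0,0,-0.185,-0.85,0.8,0.6,0,-0.85,0.8,0.6,0,-0.85,0.8,0.6,0,-0.85,0.8,0.6,0,-0.8,0.66,0.6,0,0,0,1,0,0,0,0,0]

```text
time: 4.7
ee_pos: [0.4469, -0.1582, 0.2464]
orientation: [-179.8, 0.3, 24.9]
ft_force: [0.6, 0.2, -0.3]
opening: 1.0
gripper_force: 0.0
```

Run:
```python
from h import *
plan(.4475,-.158,.024,25)
```

```text
at [ 0.4469 -0.1582  0.2464] yaw 24.94 -> turn units -0.001 shift units [0.02  0.    2.514] t 4.7
```

Call:
play_rows:
  rows: [0,0,0.9,0,0,0,0.9,0,0,0,0.71,0,0,0,0,0]

```text
time: 5.1
ee_pos: [0.4486, -0.1563, 0.1725]
orientation: [-179.9, 0.1, 25.2]
ft_force: [-0.1, 0.0, -0.4]
opening: 1.001
gripper_force: 0.0
```

Call:
play_rows:
  rows: [0,0,0,0,0,0,0,0,0,0,0,0,0,0,0,0,0,0,0,0,0,0,0,0,0,0,-1,0,0,0,-1,0,0,0,-1,0,0,0,-0.5,0]
  grip: -1
  grip_force: 30

```text
time: 6.1
ee_pos: [0.4484, -0.1575, 0.2804]
orientation: [179.9, -0.1, 25.1]
ft_force: [0.8, -0.2, -1.5]
opening: 0.497
gripper_force: 29.9
```

```bash
cat >> h.py <<'E'
def rk(x,y=0,yaw=.95):
    a=np.radians(yaw);return .49+x*np.cos(a)-y*np.sin(a), .0584+x*np.sin(a)+y*np.cos(a)
E
python3 - <<'E'
from h import *
plan(*rk(-.02),.105,.95)
E
```

```text
at [ 0.4484 -0.1575  0.2804] yaw 25.06 -> turn units 0.536 shift units [ 0.841 -7.173  0.948] t 6.1
```

Call:
play_rows:
  rows: [0,0,0,0.179,0,0,0,0.179,0,0,0,0.178,0.1,-1,0,0,0.1,-1,0,0,0.1,-1,0,0,0.1,-1,0.1,0,0.1,-1,0.2,0,0.1,-1,0.3,0,0.24,-0.9,0.35,0]

```text
time: 7.1
ee_pos: [0.4695, 0.0515, 0.2497]
orientation: [-180.0, 0.1, 1.0]
ft_force: [0.0, 0.0, -1.1]
opening: 0.496
gripper_force: 29.9
```

Call:
play_rows:
  rows: [0,-0.27,0,0,0,0,0,0,0,0,0,0]

```text
time: 7.4
ee_pos: [0.4695, 0.0568, 0.2502]
orientation: [179.9, 0.0, 0.9]
ft_force: [0.3, -1.3, -0.3]
opening: 0.496
gripper_force: 29.9
```

Run:
```python
from h import *
cap('wrist','w2.png')
plan(*rk(-.02),.086,.95);plan(*rk(.017),.086,.95)
```

```text
at [0.4696 0.0564 0.2503] yaw 0.81 -> turn units -0.003 shift units [ 0.014 -0.055  0.576] t 7.45
at [0.4696 0.0564 0.2503] yaw 0.81 -> turn units -0.003 shift units [ 1.248 -0.055  0.576] t 7.45
```

View pics/w2.png

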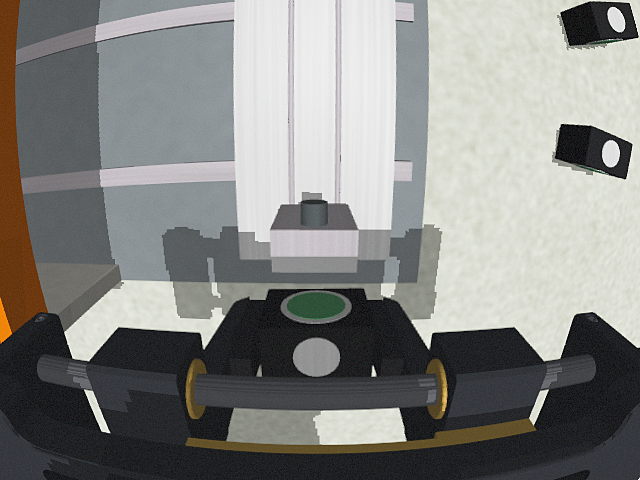

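The cube is centred in the fingers at (316,340), in line with the sprung plate at (314,235). Next I'll press the plate back and lower the cube.

Call:
play_rows:
  rows: [0,-0.05,0.3,0,0,0,0.28,0,0,0,0,0,0.2,0,0,0,0.25,0,0,0,0.25,0,0,0,0.25,0,0,0,0.25,0,0,0,0.1,0,0,0,0,0,0,0]

```text
time: 8.45
ee_pos: [0.5094, 0.0601, 0.2325]
orientation: [180.0, -0.1, 0.9]
ft_force: [-3.5, -1.1, 0.2]
opening: 0.497
gripper_force: 29.9
```

Run:
```python
from h import *
print(r.get_state()['ft_force'])
plan(*rk(.017),.046,.95)
```

```text
[-3.4960606  -1.12860042  0.16057193]
at [0.5094 0.0601 0.2325] yaw 0.94 -> turn units -0.000 shift units [-0.081  0.047  1.317] t 8.45
```

Call:
play_rows:
  rows: [0,0.045,0,0,0,0,0.25,0,0,0,0.25,0,0,0,0.25,0,0,0,0.25,0,0,0,0.2,0,0,0,0.1,0,0,0,0,0]

```text
time: 9.25
ee_pos: [0.5088, 0.0589, 0.1948]
orientation: [-180.0, -0.0, 1.0]
ft_force: [-4.4, 0.4, 19.1]
opening: 0.495
gripper_force: 30.0
```

Run:
```python
from h import *
print(r.get_state()['ft_force'])
plan(*rk(.013),.046,.95)
```

```text
[-4.39765673  0.37352525 19.058287  ]
at [0.5088 0.0589 0.1948] yaw 0.99 -> turn units 0.001 shift units [-0.192  0.007  0.059] t 9.25
```

Call:
play_rows:
  rows: [0,0,-0.06,0,-0.1,0,0,0,-0.08,0,0,0,0,0,0,0]

```text
time: 9.65
ee_pos: [0.5049, 0.0589, 0.1952]
orientation: [-180.0, -0.2, 0.9]
ft_force: [3.3, -0.3, -2.7]
opening: 0.495
gripper_force: 30.0
```

Call:
play_rows:
  rows: [0,0,0,0,0,0,0,0,0,0,0,0,0,0,0,0,0,0,-0.5,0,0,0,-1,0,0,0,-1,0,0,0,-1,0,0,0,-1,0,0,0,0,0]
  grip: 1

```text
time: 10.65
ee_pos: [0.5045, 0.0589, 0.3336]
orientation: [-179.9, -0.4, 0.9]
ft_force: [0.1, -0.3, -0.4]
opening: 1.0
gripper_force: 0.0
```

Run:
```python
from h import *
np.set_printoptions(precision=4,suppress=True)
for c in cubes(cap('top')): print([np.round(v,3) for v in c[:3]])
s=r.get_state();im=cap('wrist','w3.png')
for n,z in dict(cube1_c=.040,plate_face=.078).items():
    for d in finder.spot_point('wrist',n)[:3]: print(n,round(d['confidence'],2),np.array(d['location'])*[480,640],onz('wrist',d['location'],z,s))
plan(.5545,-.1345,.10,-8)
```

```text
[np.float64(0.494), np.float64(-0.282), np.float64(79.45)]
[np.float64(0.555), np.float64(-0.135), np.float64(81.277)]
[np.float64(0.592), np.float64(-0.291), np.float64(109.915)]
[np.float64(0.648), np.float64(-0.139), np.float64(107.823)]
cube1_c 0.74 [178.32  533.504] [ 0.5597 -0.1187  0.04  ]
plate_face 0.83 [236.208 318.528] [0.5167 0.0585 0.078 ]
at [0.503  0.0589 0.3294] yaw 0.96 -> turn units 0.199 shift units [2.598 6.143 2.747] t 10.85
```

View pics/w3.png

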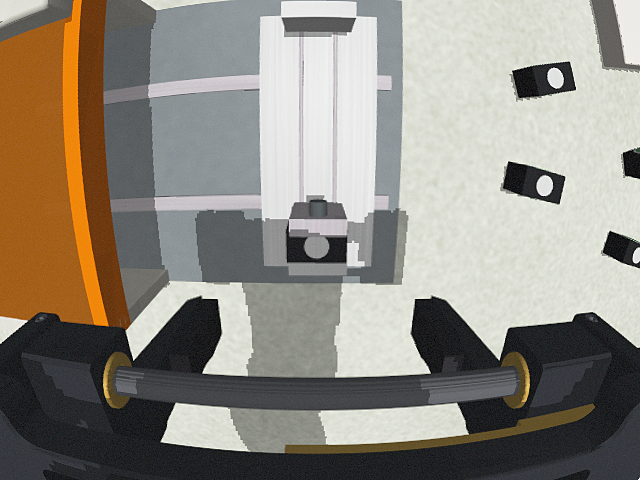

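The first cube is clamped and centred at (317,247). Next is cube 2.

Call:
play_rows:
  rows: [0,0,0,0.1,0,0,0,0.1,0.371,0.878,0.4,0,0.371,0.878,0.4,0,0.371,0.878,0.4,0,0.371,0.878,0.4,0,0.371,0.878,0.4,0,0.371,0.878,0.4,0,0.371,0.878,0.4,0,0,0,0,0]

```text
time: 11.85
ee_pos: [0.5539, -0.1395, 0.2435]
orientation: [179.8, 0.2, -8.4]
ft_force: [0.7, 0.2, -0.2]
opening: 1.001
gripper_force: 0.0
```

Call:
play_rows:
  rows: [0,0,0.8,0,0,0,0.8,0,0,0,0.8,0,0,0,0,0]

```text
time: 12.25
ee_pos: [0.553, -0.1332, 0.1709]
orientation: [-179.9, 0.4, -8.0]
ft_force: [-0.5, 0.9, 0.4]
opening: 0.999
gripper_force: 0.0
```

Run:
```python
from h import *
plan(.5545,-.1345,.0255,-8)
```

```text
at [ 0.553  -0.1332  0.1709] yaw -7.98 -> turn units 0.000 shift units [ 0.056  0.035 -0.053] t 12.25
```

Call:
play_rows:
  rows: [0.05,0,0,0,0,0,0,0,0,0,0,0,0,0,0,0,0,0,0,0,0,0,0,0,0,0,-1,0,0,0,-1,0,0,0,-1,0,0,0,0,0]
  grip: -1

```text
time: 13.25
ee_pos: [0.5576, -0.1353, 0.2678]
orientation: [180.0, -0.4, -8.1]
ft_force: [0.4, -0.3, -0.9]
opening: 0.493
gripper_force: 29.9
```

Run:
```python
from h import *
plan(*rk(.007),.087,.95)
```

```text
at [ 0.5576 -0.1353  0.2678] yaw -8.07 -> turn units -0.200 shift units [-1.911 -6.493  1.127] t 13.25
```

Call:
play_rows:
  rows: [0,0,0,-0.1,0,0,0,-0.1,-0.273,-0.928,0.05,0,-0.273,-0.928,0.05,0,-0.273,-0.928,0.05,0,-0.273,-0.928,0.05,0,-0.273,-0.928,0.05,0,-0.273,-0.928,0.05,0,-0.273,-0.928,0.05,0,0,0,0.2,0]

```text
time: 14.25
ee_pos: [0.4943, 0.0637, 0.247]
orientation: [-179.8, 0.1, 1.4]
ft_force: [-0.1, 0.2, -1.8]
opening: 0.494
gripper_force: 29.9
```

Call:
play_rows:
  rows: [0,0,0.28,0,0,0,0.28,0,0,0,0,0,0,0,0,0]

```text
time: 14.65
ee_pos: [0.496, 0.0577, 0.2304]
orientation: [180.0, 0.0, 0.8]
ft_force: [0.0, 0.1, -1.0]
opening: 0.501
gripper_force: 30.0
```

Run:
```python
from h import *
plan(*rk(.044),.087,.95)
```

```text
at [0.496  0.0577 0.2304] yaw 0.82 -> turn units -0.003 shift units [ 1.266 -0.027 -0.119] t 14.65
```

Call:
play_rows:
  rows: [0,-0.03,-0.12,0,0,0,0,0,0.2,0,0,0,0.25,0,0,0,0.25,0,0,0,0.25,0,0,0,0.25,0,0,0,0.07,0,0,0,0,0,0,0,0,0,0,0]

```text
time: 15.65
ee_pos: [0.5337, 0.0604, 0.2344]
orientation: [180.0, 0.0, 0.9]
ft_force: [-3.6, -1.8, -2.2]
opening: 0.498
gripper_force: 30.0
```

Run:
```python
from h import *
print(r.get_state()['ft_force'])
plan(*rk(.044),.046,.95)
```

```text
[-3.64358048 -1.80151141 -2.15952393]
at [0.5337 0.0604 0.2344] yaw 0.94 -> turn units -0.000 shift units [0.009 0.042 1.381] t 15.65
```

Call:
play_rows:
  rows: [0,0.03,0.2,0,0,0,0.25,0,0,0,0.25,0,0,0,0.25,0,0,0,0.25,0,0,0,0.13,0,0,0,0,0,-0.1,0,0,0,-0.08,0,0,0,0,0,0,0]

```text
time: 16.65
ee_pos: [0.531, 0.0598, 0.1949]
orientation: [-180.0, -0.5, 0.9]
ft_force: [5.6, 0.2, -7.4]
opening: 0.497
gripper_force: 30.0
```

Run:
```python
from h import *
print(r.get_state()['ft_force'])
plan(*rk(.039),.046,.95)
```

```text
[ 5.5580509   0.20713097 -7.35053103]
at [0.531  0.0598 0.1949] yaw 0.91 -> turn units -0.001 shift units [-0.067  0.023  0.065] t 16.65
```

Call:
play_rows:
  rows: [0.1,0,0,0,0,0,0.05,0,0,0,0.03,0,0,0,0.03,0,0,0,0,0,0,0,0,0]

```text
time: 17.25
ee_pos: [0.5318, 0.0597, 0.1942]
orientation: [-180.0, -0.2, 1.0]
ft_force: [-3.3, 0.9, 23.8]
opening: 0.493
gripper_force: 30.0
```

Call:
play_rows:
  rows: [0,0,-0.05,0,0,0,0,0]

```text
time: 17.45
ee_pos: [0.5319, 0.0598, 0.1942]
orientation: [-180.0, -0.1, 1.0]
ft_force: [-0.3, 0.7, 12.3]
opening: 0.496
gripper_force: 30.0
```

Call:
play_rows:
  rows: [0,0,0,0,0,0,0,0,0,0,0,0,0,0,0,0,0,0,-0.5,0,0,0,-1,0,0,0,-1,0,0,0,-0.5,0,0,0,0,0,0,0,0,0]
  grip: 1

```text
time: 18.45
ee_pos: [0.5313, 0.0597, 0.2833]
orientation: [-180.0, -0.0, 1.0]
ft_force: [0.4, -0.2, -0.2]
opening: 1.002
gripper_force: 0.0
```

Run:
```python
from h import *
np.set_printoptions(precision=4,suppress=True)
for c in cubes(cap('top')): print([np.round(v,3) for v in c[:3]])
plan(.648,-.138,.0255,17.4)
```

```text
[np.float64(0.494), np.float64(-0.282), np.float64(79.45)]
[np.float64(0.592), np.float64(-0.291), np.float64(109.915)]
[np.float64(0.648), np.float64(-0.139), np.float64(107.823)]
at [0.5311 0.0597 0.2826] yaw 0.96 -> turn units -0.365 shift units [1.749 7.454 3.67 ] t 18.5
```

Call:
play_rows:
  rows: [0,0,0,-0.183,0,0,0,-0.183,0.219,0.932,0.15,0,0.219,0.932,0.15,0,0.219,0.932,0.15,0,0.219,0.932,0.15,0,0.219,0.932,0.15,0,0.219,0.932,0.15,0,0.219,0.932,0.15,0,0.219,0.932,0.15,0]

```text
time: 19.5
ee_pos: [0.6484, -0.139, 0.245]
orientation: [-179.9, 0.2, 17.4]
ft_force: [0.3, 0.3, -0.4]
opening: 1.001
gripper_force: 0.0
```

Call:
play_rows:
  rows: [0,0,0,0,0,0,0,0,0,0,0.8,0,0,0,0.8,0,0,0,0.86,0,0,0,0,0]

```text
time: 20.1
ee_pos: [0.6462, -0.1356, 0.1694]
orientation: [-179.7, 0.4, 17.6]
ft_force: [-0.9, 1.4, -0.6]
opening: 1.003
gripper_force: 0.0
```

Run:
```python
from h import *
plan(.648,-.138,.0255,17.4)
```

```text
at [ 0.6462 -0.1356  0.1694] yaw 17.56 -> turn units 0.004 shift units [ 0.033  0.093 -0.103] t 20.1
```

Call:
play_rows:
  rows: [0.03,0.05,-0.06,0,0,0,0,0,0,0,0,0,0,0,0,0,0,0,0,0,0,0,0,0]
  grip: -1

```text
time: 20.7
ee_pos: [0.6499, -0.1391, 0.1753]
orientation: [180.0, -0.0, 17.4]
ft_force: [-1.1, 0.1, 1.9]
opening: 0.496
gripper_force: 30.0
```

Call:
play_rows:
  rows: [0,0,-1,0,0,0,-1,0,0,0,-1,0,0,0,0,0,0,0,0,0]

```text
time: 21.2
ee_pos: [0.6498, -0.1392, 0.2652]
orientation: [180.0, -0.0, 17.4]
ft_force: [-1.4, 1.1, -1.6]
opening: 0.493
gripper_force: 30.0
```

Run:
```python
from h import *
plan(*rk(.033),.089,.95)
```

```text
at [ 0.6498 -0.1392  0.2652] yaw 17.42 -> turn units 0.366 shift units [-4.116 -6.674  0.974] t 21.2
```

Call:
play_rows:
  rows: [0,0,0,0.183,0,0,0,0.183,-0.588,-0.953,0,0,-0.588,-0.953,0,0,-0.588,-0.953,0,0,-0.588,-0.953,0,0,-0.588,-0.953,0,0,-0.588,-0.953,0,0,-0.588,-0.953,0,0,0,0,0,0]

```text
time: 22.2
ee_pos: [0.5198, 0.0638, 0.2633]
orientation: [-179.8, 0.4, 1.4]
ft_force: [-0.5, 0.2, -1.4]
opening: 0.498
gripper_force: 30.0
```

Call:
play_rows:
  rows: [0,0,0.31,0,0,0,0.31,0,0,0,0.3,0,0,0,0,0,0,0,0,0]

```text
time: 22.7
ee_pos: [0.5232, 0.0582, 0.2367]
orientation: [180.0, 0.0, 0.9]
ft_force: [-0.1, 0.4, -1.5]
opening: 0.5
gripper_force: 30.0
```

Run:
```python
from h import *
plan(*rk(.070),.0905,.95)
```

```text
at [0.5232 0.0582 0.2367] yaw 0.88 -> turn units -0.001 shift units [ 1.229 -0.027 -0.027] t 22.7
```

Press, then lower by 1.37 units to the floor at about z 0.1965, and seat the cube.

Call:
play_rows:
  rows: [0,-0.03,-0.03,0,0.2,0,0,0,0.25,0,0,0,0.25,0,0,0,0.25,0,0,0,0.25,0,0,0,0.05,0,0,0,0,0,0,0,0,0,0,0]

```text
time: 23.6
ee_pos: [0.5601, 0.0604, 0.238]
orientation: [180.0, 0.1, 1.0]
ft_force: [-4.9, -0.2, -0.5]
opening: 0.497
gripper_force: 30.0
```

Call:
play_rows:
  rows: [0,0.02,0.2,0,0,0,0.25,0,0,0,0.25,0,0,0,0.25,0,0,0,0.25,0,0,0,0.15,0,0,0,0.03,0,0,0,0,0]

```text
time: 24.4
ee_pos: [0.5603, 0.0598, 0.1971]
orientation: [180.0, 0.0, 1.0]
ft_force: [-6.2, -1.1, 6.1]
opening: 0.495
gripper_force: 30.0
```

Run:
```python
from h import *
print(r.get_state()['ft_force'])
plan(*rk(.065),.0503,.95)
```

```text
[-6.21356526 -1.12186914  6.11514843]
at [0.5603 0.0598 0.1971] yaw 0.96 -> turn units 0.000 shift units [-0.177  0.007 -0.006] t 24.4
```

Call:
play_rows:
  rows: [-0.08,0,0.02,0,-0.05,0,0,0,0,0,0,0,0,0,0,0]

```text
time: 24.8
ee_pos: [0.5587, 0.0597, 0.1971]
orientation: [-180.0, -0.4, 0.9]
ft_force: [-0.6, -0.3, 6.2]
opening: 0.493
gripper_force: 30.0
```

Call:
play_rows:
  rows: [0,0,0,0,0,0,0,0,0,0,0,0,0,0,0,0,0,0,-0.5,0,0,0,-1,0,0,0,-1,0,0,0,-0.5,0,0,0,0,0,0,0,0,0]
  grip: 1

```text
time: 25.8
ee_pos: [0.5565, 0.0598, 0.2866]
orientation: [-180.0, -0.0, 1.0]
ft_force: [0.7, -0.3, -1.0]
opening: 1.002
gripper_force: 0.0
```

Run:
```python
from h import *
np.set_printoptions(precision=4,suppress=True)
for c in cubes(cap('top')): print([np.round(v,3) for v in c[:3]])
cap('wrist','w4.png')
plan(.493,-.283,.0275,-12)
```

```text
[np.float64(0.494), np.float64(-0.283), np.float64(79.45)]
[np.float64(0.592), np.float64(-0.291), np.float64(111.155)]
at [0.5562 0.0598 0.2855] yaw 0.96 -> turn units 0.288 shift units [ 0.314 11.613  3.7  ] t 25.9
```

View pics/w4.png

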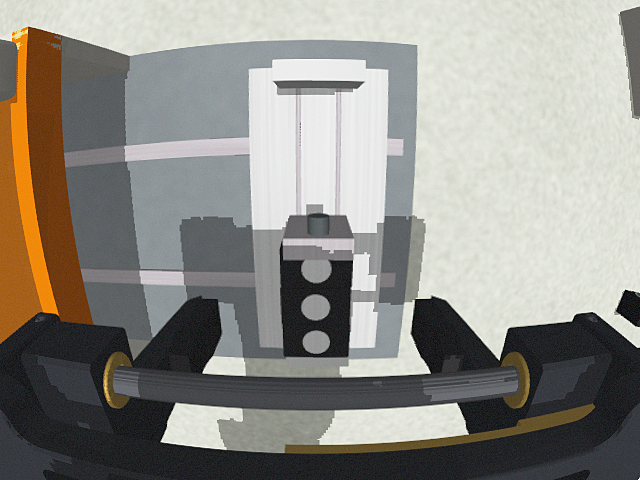

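Three cubes stand in a straight row, dots at columns 315-316. Next is cube 4.

Call:
play_rows:
  rows: [0,0,0,0.144,0,0,0,0.144,0.026,0.968,0.1,0,0.026,0.968,0.1,0,0.026,0.968,0.1,0,0.026,0.968,0.1,0,0.026,0.968,0.1,0,0.026,0.968,0.1,0,0.026,0.968,0.1,0,0.026,0.968,0.1,0]

```text
time: 26.9
ee_pos: [0.5137, -0.1698, 0.2609]
orientation: [-180.0, 0.1, -12.0]
ft_force: [-0.4, 0.4, -0.5]
opening: 0.999
gripper_force: 0.0
```

Call:
play_rows:
  rows: [0.026,0.968,0.1,0,0.026,0.968,0.1,0,0.026,0.968,0.1,0,0.026,0.968,0.1,0,0,0,0,0,0,0,0,0,0,0,0.8,0,0,0,0.8,0,0,0,0.85,0,0,0,0,0]

```text
time: 27.9
ee_pos: [0.4928, -0.2803, 0.1738]
orientation: [-179.8, 0.4, -11.8]
ft_force: [-0.7, 0.0, 0.1]
opening: 1.002
gripper_force: 0.0
```

Run:
```python
from h import *
plan(.493,-.283,.0275,-12)
```

```text
at [ 0.4928 -0.2803  0.1738] yaw -11.84 -> turn units 0.004 shift units [ 0.027  0.088 -0.023] t 27.9
```

Call:
play_rows:
  rows: [0.02,0.06,0,0,0,0,0,0,0,0,0,0,0,0,0,0,0,0,0,0,0,0,0,0]
  grip: -1

```text
time: 28.5
ee_pos: [0.4936, -0.285, 0.1771]
orientation: [180.0, -0.0, -12.0]
ft_force: [-1.0, -0.3, 2.9]
opening: 0.496
gripper_force: 30.0
```

Call:
play_rows:
  rows: [0,0,-1,0,0,0,-1,0,0,0,-1,0,0,0,0,0,0,0,0,0]

```text
time: 29.0
ee_pos: [0.4935, -0.285, 0.2671]
orientation: [180.0, -0.1, -12.0]
ft_force: [0.9, -0.1, 0.3]
opening: 0.496
gripper_force: 30.0
```

Run:
```python
from h import *
plan(*rk(.059),.091,.95)
```

```text
at [ 0.4935 -0.285   0.2671] yaw -12.01 -> turn units -0.288 shift units [  2.039 -11.446   0.971] t 29.0
```

Call:
play_rows:
  rows: [0,0,0,-0.144,0,0,0,-0.144,0.17,-0.954,0,0,0.17,-0.954,0,0,0.17,-0.954,0,0,0.17,-0.954,0,0,0.17,-0.954,0,0,0.17,-0.954,0,0,0.17,-0.954,0,0,0.17,-0.954,0,0]

```text
time: 30.0
ee_pos: [0.53, -0.0541, 0.2652]
orientation: [-180.0, 0.2, 1.0]
ft_force: [0.3, -0.1, 0.1]
opening: 0.499
gripper_force: 30.0
```

Call:
play_rows:
  rows: [0.17,-0.954,0,0,0.17,-0.954,0,0,0.17,-0.954,0,0,0.17,-0.954,0,0,0,0,0,0,0,0,0.31,0,0,0,0.31,0,0,0,0.3,0,0,0,0,0,0,0,0,0]

```text
time: 31.0
ee_pos: [0.5488, 0.0587, 0.2386]
orientation: [180.0, 0.1, 0.9]
ft_force: [0.6, -0.1, -0.7]
opening: 0.491
gripper_force: 30.0
```

Run:
```python
from h import *
plan(*rk(.096),.0925,.95)
```

```text
at [0.5488 0.0587 0.2386] yaw 0.89 -> turn units -0.001 shift units [ 1.239 -0.023 -0.031] t 31.0
```

Call:
play_rows:
  rows: [0,-0.02,-0.03,0,0.2,0,0,0,0.25,0,0,0,0.25,0,0,0,0.25,0,0,0,0.25,0,0,0,0.05,0,0,0,0,0,0,0,0,0,0,0]

```text
time: 31.9
ee_pos: [0.5859, 0.0606, 0.2398]
orientation: [180.0, 0.1, 0.9]
ft_force: [-4.7, 0.3, 0.3]
opening: 0.496
gripper_force: 30.0
```

Call:
play_rows:
  rows: [0,0.02,0.2,0,0,0,0.25,0,0,0,0.25,0,0,0,0.25,0,0,0,0.25,0,0,0,0.15,0,0,0,0.03,0,0,0,0,0]

```text
time: 32.7
ee_pos: [0.5863, 0.0601, 0.1989]
orientation: [180.0, 0.0, 1.0]
ft_force: [-5.9, -0.4, 6.2]
opening: 0.495
gripper_force: 30.0
```

Run:
```python
from h import *
print(r.get_state()['ft_force'])
plan(*rk(.091),.0521,.95)
```

```text
[-5.8972786  -0.44242229  6.23555967]
at [0.5863 0.0601 0.1989] yaw 0.97 -> turn units 0.000 shift units [-0.176  0.004 -0.006] t 32.7
```

Call:
play_rows:
  rows: [-0.08,0,0.02,0,-0.05,0,0,0,0,0,0,0,0,0,0,0]

```text
time: 33.1
ee_pos: [0.5845, 0.06, 0.1989]
orientation: [-180.0, -0.3, 0.9]
ft_force: [-1.2, -0.2, 5.9]
opening: 0.499
gripper_force: 30.0
```

Call:
play_rows:
  rows: [0,0,0,0,0,0,0,0,0,0,0,0,0,0,0,0,0,0,-0.5,0,0,0,-1,0,0,0,-1,0,0,0,-0.5,0,0,0,0,0,0,0,0,0]
  grip: 1

```text
time: 34.1
ee_pos: [0.5825, 0.0601, 0.2884]
orientation: [-180.0, -0.0, 1.0]
ft_force: [0.5, 0.5, 0.2]
opening: 0.997
gripper_force: 0.0
```

Run:
```python
from h import *
np.set_printoptions(precision=4,suppress=True)
for c in cubes(cap('top')): print([np.round(v,3) for v in c[:3]])
plan(.5915,-.2915,.0275,19)
```

```text
[np.float64(0.592), np.float64(-0.291), np.float64(109.915)]
at [0.5822 0.06   0.2877] yaw 0.96 -> turn units -0.401 shift units [-3.523 11.18   3.772] t 34.15
```

Call:
play_rows:
  rows: [0,0,0,-0.134,0,0,0,-0.134,0,0,0,-0.133,-0.294,0.932,0.1,0,-0.294,0.932,0.1,0,-0.294,0.932,0.1,0,-0.294,0.932,0.1,0,-0.294,0.932,0.1,0,-0.294,0.932,0.1,0,-0.294,0.932,0.1,0]

```text
time: 35.15
ee_pos: [0.5874, -0.1462, 0.2655]
orientation: [-179.9, 0.1, 19.0]
ft_force: [0.5, 0.3, -0.6]
opening: 0.997
gripper_force: 0.0
```

Call:
play_rows:
  rows: [-0.294,0.932,0.1,0,-0.294,0.932,0.1,0,-0.294,0.932,0.1,0,-0.294,0.932,0.1,0,-0.294,0.932,0.1,0,0,0,0,0,0,0,0.85,0,0,0,0.85,0,0,0,0.85,0,0,0,0,0]

```text
time: 36.15
ee_pos: [0.5899, -0.2894, 0.1712]
orientation: [-179.6, 0.4, 19.1]
ft_force: [-0.2, 0.1, -0.6]
opening: 0.998
gripper_force: 0.0
```

Run:
```python
from h import *
plan(.5915,-.2915,.0275,19)
```

```text
at [ 0.5899 -0.2894  0.1712] yaw 19.08 -> turn units 0.002 shift units [ 0.029  0.082 -0.11 ] t 36.15
```

Call:
play_rows:
  rows: [0.02,0.04,0,0,0,0,0,0,0,0,0,0,0,0,0,0,0,0,0,0,0,0,0,0]
  grip: -1

```text
time: 36.75
ee_pos: [0.5928, -0.2927, 0.176]
orientation: [180.0, -0.0, 19.0]
ft_force: [-0.2, -0.3, 2.6]
opening: 0.497
gripper_force: 30.0
```

Call:
play_rows:
  rows: [0,0,-1,0,0,0,-1,0,0,0,-1,0,0,0,0,0,0,0,0,0]

```text
time: 37.25
ee_pos: [0.5927, -0.2926, 0.2659]
orientation: [180.0, -0.0, 19.0]
ft_force: [-0.9, -0.3, -0.4]
opening: 0.497
gripper_force: 30.0
```

Run:
```python
from h import *
plan(*rk(.085),.091,.95)
```

```text
at [ 0.5927 -0.2926  0.2659] yaw 19.0 -> turn units 0.401 shift units [ -0.395 -11.757   0.932] t 37.25
```

Call:
play_rows:
  rows: [0,0,0,0.134,0,0,0,0.134,0,0,0,0.133,-0.033,-0.98,0,0,-0.033,-0.98,0,0,-0.033,-0.98,0,0,-0.033,-0.98,0,0,-0.033,-0.98,0,0,-0.033,-0.98,0,0,-0.033,-0.98,0,0]

```text
time: 38.25
ee_pos: [0.5814, -0.0857, 0.2638]
orientation: [-180.0, 0.2, 1.0]
ft_force: [0.0, -0.0, -0.3]
opening: 0.495
gripper_force: 30.0
```

Call:
play_rows:
  rows: [-0.033,-0.98,0,0,-0.033,-0.98,0,0,-0.033,-0.98,0,0,-0.033,-0.98,0,0,-0.033,-0.98,0,0,0,0,0,0,0,0,0.31,0,0,0,0.31,0,0,0,0.28,0,0,0,0,0]

```text
time: 39.25
ee_pos: [0.5743, 0.0586, 0.2366]
orientation: [179.9, 0.2, 0.8]
ft_force: [-0.6, 0.5, -0.7]
opening: 0.493
gripper_force: 30.0
```

Run:
```python
from h import *
plan(*rk(.122),.0915,.95)
```

```text
at [0.5743 0.0586 0.2366] yaw 0.85 -> turn units -0.002 shift units [ 1.257 -0.04  -0.062] t 39.25
```

Call:
play_rows:
  rows: [0,-0.02,-0.04,0,0.2,0,0,0,0.25,0,0,0,0.25,0,0,0,0.25,0,0,0,0.25,0,0,0,0.05,0,0,0,0,0,0,0,0,0,0,0]

```text
time: 40.15
ee_pos: [0.6116, 0.061, 0.2394]
orientation: [180.0, 0.1, 0.9]
ft_force: [-5.9, 0.1, -0.1]
opening: 0.496
gripper_force: 30.0
```

Call:
play_rows:
  rows: [0,0.02,0.2,0,0,0,0.25,0,0,0,0.25,0,0,0,0.25,0,0,0,0.25,0,0,0,0.15,0,0,0,0.03,0,0,0,0,0]

```text
time: 40.95
ee_pos: [0.612, 0.0606, 0.198]
orientation: [180.0, 0.1, 1.0]
ft_force: [-5.6, -0.1, 1.3]
opening: 0.497
gripper_force: 30.0
```

Run:
```python
from h import *
print(r.get_state()['ft_force'])
plan(*rk(.117),.0510,.95)
```

```text
[-5.61912863 -0.12260912  1.32700293]
at [0.612  0.0606 0.198 ] yaw 0.96 -> turn units 0.000 shift units [-0.168  0.006 -0.001] t 40.95
```

Call:
play_rows:
  rows: [-0.08,0,0.05,0,-0.05,0,0,0,0,0,0,0,0,0,0,0]

```text
time: 41.35
ee_pos: [0.6103, 0.0605, 0.1979]
orientation: [-180.0, -0.3, 0.9]
ft_force: [-2.1, -0.5, 6.6]
opening: 0.499
gripper_force: 30.0
```

Call:
play_rows:
  rows: [0,0,0,0,0,0,0,0,0,0,0,0,0,0,0,0,0,0,-0.5,0,0,0,-1,0,0,0,-1,0,0,0,-1,0,0,0,0,0,0,0,0,0]
  grip: 1

```text
time: 42.35
ee_pos: [0.6087, 0.0605, 0.3031]
orientation: [-180.0, -0.1, 1.0]
ft_force: [0.3, -0.5, 0.0]
opening: 0.998
gripper_force: 0.0
```

Run:
```python
from h import *
np.set_printoptions(precision=4,suppress=True)
im=cap('top')
for c in cubes(im): print([np.round(v,3) for v in c[:3]])
for n,z in dict(stick_grip=.029,stick_tip=.015).items():
    for d in finder.spot_point('top',n)[:2]: print(n,round(d['confidence'],2),np.array(d['location'])*[480,640],onz('top',d['location'],z))
w=cap('wrist')[:, :,::-1]
cv2.imwrite('pics/m1.png',np.hstack([cv2.resize(w[150:450,200:440],(400,500)),cv2.resize(im[200:375,450:590,::-1],(400,500),interpolation=cv2.INTER_NEAREST)]))
plan(.45,-.43,.2,95)
```

```text
stick_grip 0.95 [328.416 498.496] [ 0.434  -0.4496  0.029 ]
stick_grip 0.52 [298.416 248.576] [0.4995 0.0602 0.029 ]
stick_tip 0.77 [242.208 487.424] [ 0.6106 -0.4365  0.015 ]
at [0.6081 0.0605 0.3007] yaw 0.96 -> turn units 1.910 shift units [15.828  6.674 -1.542] t 42.55
```

View pics/m1.png

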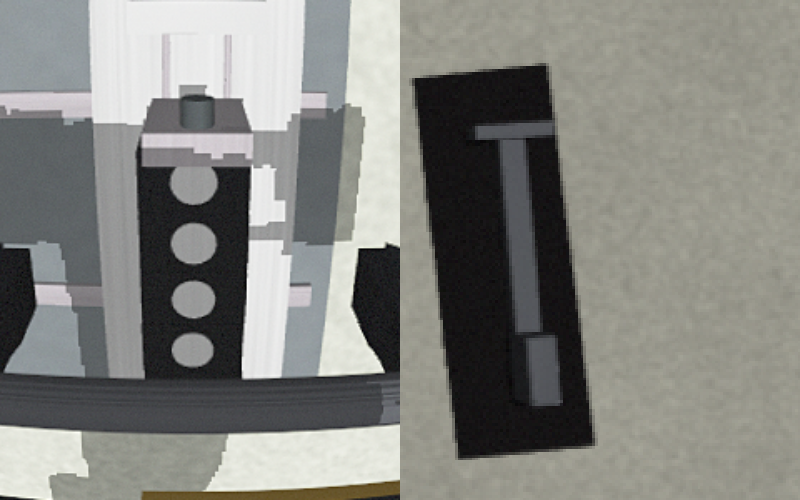

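All five cubes are clamped in one straight row. The stick is still on its mat, handle at the bottom.

Run:
```python
from h import *
print(r.get_state()['q'])
plan(.435,-.45,.15,3.5)
```

```text
[-11.7084619   46.07998072   3.04997248  97.73256498  -3.70637191
  36.41509852 -95.6440933 ]
at [0.6081 0.0605 0.3007] yaw 0.96 -> turn units -0.056 shift units [-6.797 16.632  0.125] t 42.55
```

Call:
play_rows:
  rows: [0,0,0,-0.056,-0.4,0.978,0,0,-0.4,0.978,0,0,-0.4,0.978,0,0,-0.4,0.978,0,0,-0.4,0.978,0,0,-0.4,0.978,0,0,-0.4,0.978,0,0,-0.4,0.978,0,0,-0.4,0.978,0,0]

```text
time: 43.55
ee_pos: [0.516, -0.2107, 0.3009]
orientation: [-180.0, 0.1, 3.5]
ft_force: [0.3, 0.0, -0.5]
opening: 0.998
gripper_force: 0.0
```

Call:
play_rows:
  rows: [-0.4,0.978,0,0,-0.4,0.978,0,0,-0.4,0.978,0,0,-0.4,0.978,0,0,-0.4,0.978,0,0,-0.4,0.978,0,0,-0.4,0.978,0,0,-0.4,0.978,0,0,0,0,0,0,0,0,0,0]

```text
time: 44.55
ee_pos: [0.4344, -0.4501, 0.3008]
orientation: [-179.9, 0.1, 3.4]
ft_force: [0.1, -0.8, 0.4]
opening: 1.002
gripper_force: 0.0
```

Run:
```python
from h import *
np.set_printoptions(precision=4,suppress=True)
s=r.get_state();im=cap('wrist','w5.png')
for n,z in dict(stick_grip=.029,stick_tip=.015,mat_top=.003).items():
    for d in finder.spot_point('wrist',n)[:2]: print(n,round(d['confidence'],2),np.array(d['location'])*[480,640],onz('wrist',d['location'],z,s))
plan(.435,-.45,.029,3.5)
```

```text
stick_grip 0.73 [245.28  311.296] [ 0.4337 -0.4456  0.029 ]
stick_tip 0.9 [  3.984 317.12 ] [ 0.6076 -0.4392  0.015 ]
mat_top 0.65 [137.184 299.776] [ 0.5082 -0.4325  0.003 ]
at [ 0.4361 -0.4482  0.3015] yaw 3.62 -> turn units 0.003 shift units [-0.04   0.059  4.184] t 44.75
```

View pics/w5.png

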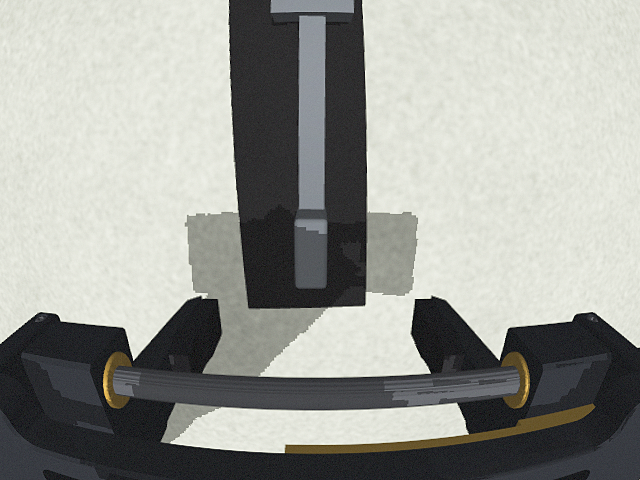

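The handle is at (311,250), aligned with the fingers, and the mat spans columns 240-365. I'll descend and grasp.

Call:
play_rows:
  rows: [-0.06,-0.03,0.8,0,0,0,0.8,0,0,0,0.8,0,0,0,0.8,0,0,0,0.6,0,0,0,0.32,0,0,0,0,0,0,0,0,0]

```text
time: 45.55
ee_pos: [0.4337, -0.4491, 0.1789]
orientation: [180.0, -0.0, 3.5]
ft_force: [0.4, 0.8, -0.0]
opening: 1.002
gripper_force: 0.0
```

Call:
play_rows:
  rows: [0,0,0,0,0,0,0,0,0,0,0,0,0,0,0,0,0,0,0,0,0,0,0,0,0,0,0,0,0,0,0,0,0,0,0,0]
  grip: -1
  grip_force: 45

```text
time: 46.45
ee_pos: [0.4333, -0.4487, 0.1782]
orientation: [-180.0, 0.0, 3.5]
ft_force: [0.1, 0.8, 1.0]
opening: 0.245
gripper_force: 45.0
```

Call:
play_rows:
  rows: [0,0,-0.6,0,0,0,-1,0,0,0,-1,0,0,0,-1,0,0,0,0,0,0,0,0,0]

```text
time: 47.05
ee_pos: [0.4332, -0.449, 0.2874]
orientation: [179.9, -0.1, 3.5]
ft_force: [-1.0, 1.2, -1.9]
opening: 0.246
gripper_force: 45.0
```

Run:
```python
from h import *
np.set_printoptions(precision=4,suppress=True)
s=r.get_state();im=cap('wrist')
for n,z in dict(stick_tip=s['ee_pos'][2]-.147-.014).items():
    for d in finder.spot_point('wrist',n)[:2]: print(n,round(d['confidence'],2),np.array(d['location'])*[480,640],onz('wrist',d['location'],z,s))
y=.0145-.03-.178
plan(.577+.0027,y,.12,0.95);plan(.577+.0027,y,.12,90.94)
```

```text
at [ 0.4328 -0.4485  0.2855] yaw 3.48 -> turn units 0.056 shift units [ 5.037 -8.418  0.615] t 47.15
at [ 0.4328 -0.4485  0.2855] yaw 3.48 -> turn units -1.944 shift units [8.419 5.035 0.615] t 47.15
```

Call:
play_rows:
  rows: [0,0,0,-0.177,0,0,0,-0.177,0,0,0,-0.177,0,0,0,-0.177,0,0,0,-0.177,0,0,0,-0.177,0,0,0,-0.177,0,0,0,-0.177,0,0,0,-0.177,0,0,0,-0.177]

```text
time: 48.15
ee_pos: [0.4328, -0.4486, 0.2846]
orientation: [-179.9, -0.1, 83.5]
ft_force: [-0.3, -0.7, -1.0]
opening: 0.244
gripper_force: 45.0
```

Call:
play_rows:
  rows: [0,0,0,-0.174,0,0,0,0,0.85,0.5,0,0,0.85,0.5,0,0,0.85,0.5,0,0,0.85,0.5,0,0,0.85,0.5,0,0,0.85,0.5,0,0,0.85,0.5,0,0,0.85,0.5,0,0]

```text
time: 49.15
ee_pos: [0.5501, -0.2417, 0.2854]
orientation: [-179.9, -0.0, 90.7]
ft_force: [0.1, 0.7, -1.7]
opening: 0.249
gripper_force: 45.0
```

Call:
play_rows:
  rows: [0.85,0.5,0,0,0.75,0.5,0,0,0,0,0.4,0,0,0,0,0,0,0,0,0]

```text
time: 49.65
ee_pos: [0.5781, -0.1958, 0.2732]
orientation: [-179.8, 0.1, 90.8]
ft_force: [0.7, -0.4, -1.3]
opening: 0.251
gripper_force: 45.0
```

Run:
```python
from h import *
np.set_printoptions(precision=4,suppress=True)
s=r.get_state();im=cap('wrist','w6.png');cap('top')
print(s['q'],s['opening'])
zt=s['ee_pos'][2]-.1752+.012
for n,z in dict(stick_tip=zt,carriage_back=.014).items():
  for c in('wrist','top'):
    for d in finder.spot_point(c,n)[:1]: print(c,n,round(d['confidence'],2),np.array(d['location'])*[480,640],onz(c,d['location'],z,s))
y=.0145-.03-.178
plan(.577+.0027,y,.1842-.147,90.94)
```

```text
[ 28.3743  50.0431 -25.3329  97.7801  31.1815  39.5245 -12.8272] 0.25101289992785186
top stick_tip 0.61 [255.984 280.576] [ 0.5838 -0.014   0.11  ]
top carriage_back 0.63 [259.2   276.608] [0.5799 0.0035 0.014 ]
at [ 0.5789 -0.1952  0.2745] yaw 90.87 -> turn units -0.001 shift units [0.055 0.029 3.009] t 49.95
```

View pics/w6.png

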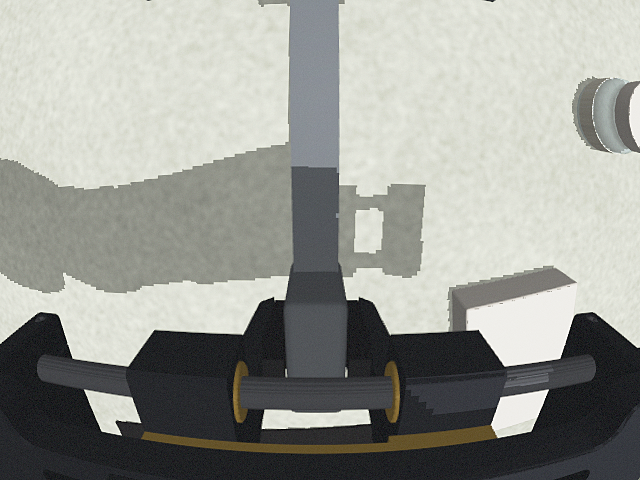

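Call:
play_rows:
  rows: [0,0.03,0.6,0,0,0,0.6,0,0,0,0.6,0,0,0,0.6,0,0,0,0.4,0,0,0,0.17,0,0,0,0,0,0,0,0,0]

```text
time: 50.75
ee_pos: [0.5803, -0.1945, 0.1858]
orientation: [179.9, 0.0, 90.9]
ft_force: [0.0, -0.3, -2.8]
opening: 0.242
gripper_force: 45.0
```

Run:
```python
from h import *
np.set_printoptions(precision=4,suppress=True)
cap('scene','s2.png');im=cap('top')
for n,z in dict(stick_tip=.022,carriage_back=.014).items():
    for d in finder.spot_point('top',n)[:2]: print(n,round(d['confidence'],2),np.array(d['location'])*[480,640],onz('top',d['location'],z))
plan(.579,.0145-.175+.22+.002,.1842-.147,90.94)
a=cv2.imread('pics/s2.png')[60:340,220:520];cv2.imwrite('pics/s2c.png',cv2.resize(a,(640,597)))
```

```text
stick_tip 0.75 [257.184 284.8  ] [ 0.5837 -0.0144  0.022 ]
carriage_back 0.8 [258.096 276.096] [0.5822 0.0046 0.014 ]
at [ 0.5803 -0.1946  0.1858] yaw 90.95 -> turn units 0.000 shift units [8.535 0.097 0.055] t 50.95
```

View pics/s2c.png

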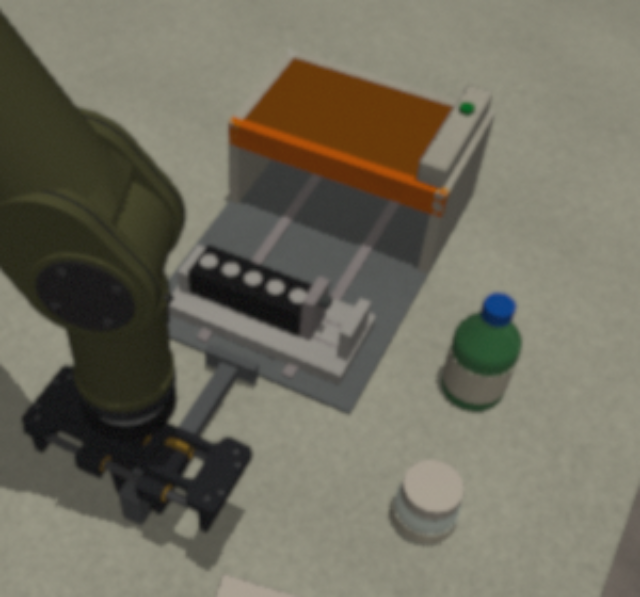

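Call:
play_rows:
  rows: [0.2,0.05,0.03,0,0.3,0.04,0,0,0.2,0,0,0,0.2,0,0,0,0.3,0,0,0,0.4,0,0,0,0.4,0,0,0,0.4,0,0,0,0.4,0,0,0,0.4,0,0,0]

```text
time: 51.95
ee_pos: [0.5809, -0.0981, 0.1842]
orientation: [-180.0, 0.1, 90.9]
ft_force: [-1.1, -4.8, -1.1]
opening: 0.25
gripper_force: 45.0
```

Call:
play_rows:
  rows: [0.4,0,0,0,0.4,0,0,0,0.4,0,0,0,0.4,0,0,0,0.4,0,0,0,0.4,0,0,0,0.4,0,0,0,0.4,0,0,0,0.3,0,0,0,0.2,0,0,0]

```text
time: 52.95
ee_pos: [0.5792, 0.0143, 0.1842]
orientation: [180.0, -0.1, 91.0]
ft_force: [-0.3, -3.5, -1.4]
opening: 0.248
gripper_force: 45.0
```

Run:
```python
from h import *
print(r.get_state()['ft_force'])
plan(.576,.0145-.175+.22+.002,.1842-.147,90.94)
```

```text
[-0.31026485 -3.47067702 -1.43887084]
at [0.5792 0.0143 0.1842] yaw 91.03 -> turn units 0.002 shift units [ 1.575e+00 -8.200e-02  1.000e-03] t 52.95
```

Call:
play_rows:
  rows: [0.25,0,0,0,0.25,0,0,0,0.25,0,0,0,0.2,0,0,0,0.2,0,0,0,0.15,0,0,0,0.1,0,0,0,0,0,0,0]

```text
time: 53.75
ee_pos: [0.5783, 0.0506, 0.1841]
orientation: [-179.9, 0.4, 90.8]
ft_force: [-1.0, -11.8, 0.6]
opening: 0.244
gripper_force: 45.0
```

Call:
play_rows:
  rows: [0.1,0,0,0,0.1,0,0,0,0.1,0,0,0,0,0,0,0]

```text
time: 54.15
ee_pos: [0.5783, 0.0528, 0.1839]
orientation: [-179.7, 1.1, 90.5]
ft_force: [0.8, -24.4, 1.5]
opening: 0.243
gripper_force: 45.0
```

Call:
play_rows:
  rows: [-0.3,0,0,0,-0.5,0,0,0,-0.8,0,0,0,-0.9,0,0,0,-0.9,0,0,0,-0.9,0,0,0,0,0,0,0,0,0,0,0]

```text
time: 54.95
ee_pos: [0.5807, -0.0647, 0.1842]
orientation: [179.9, -0.2, 91.0]
ft_force: [-0.3, 0.4, -1.0]
opening: 0.243
gripper_force: 45.0
```

Run:
```python
from h import *
np.set_printoptions(precision=4,suppress=True)
s=r.get_state();print(s['opening']);im=cap('wrist','w7.png');cap('top','t7.png')
sc=cap('scene')[60:340,260:480,::-1]
for n,z in dict(stick_tip=.021,carriage_back=.014).items():
  for c in('wrist','top'):
    for d in finder.spot_point(c,n)[:2]: print(c,n,round(d['confidence'],2),np.array(d['location'])*[480,640],onz(c,d['location'],z,s))
cv2.imwrite('pics/m7.png',np.hstack([cv2.resize(im[:,:,::-1],(480,480)),cv2.resize(sc,(320,480))]))
plan(.4333,-.4487,.12,3.5)
```

```text
0.24344741458081404
top stick_tip 0.62 [257.184 223.296] [0.5851 0.1142 0.021 ]
top carriage_back 0.68 [157.68  239.872] [0.7962 0.0808 0.014 ]
at [ 0.5806 -0.0643  0.1843] yaw 91.05 -> turn units 1.946 shift units [-5.684 12.488 -2.758] t 55.3
```

View pics/m7.png

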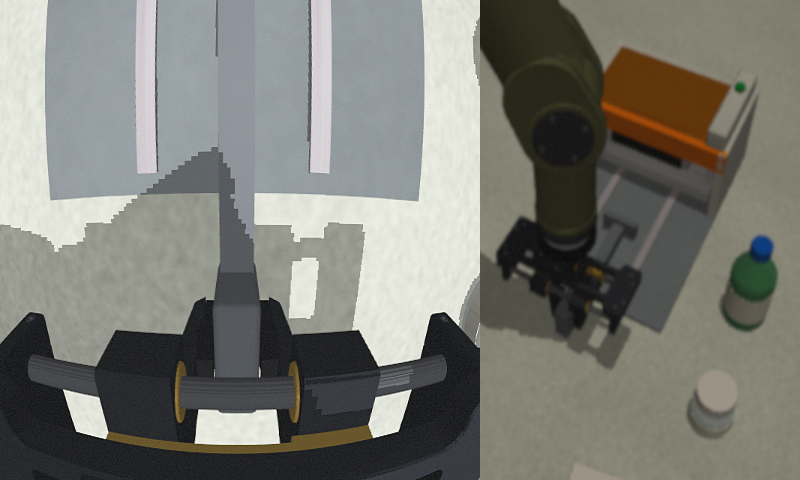

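The carriage is under the hood and the push ended against the stop with a hard 24 N. Next I'll bring the stick back to its mat.

Call:
play_rows:
  rows: [0,0,-0.9,0,0,0,-0.9,0,-0.978,-0.394,-0.9,0,-0.978,-0.394,-0.3,0,-0.978,-0.394,0,0,-0.978,-0.394,0,0,-0.978,-0.394,0,0,-0.978,-0.394,0,0,-0.978,-0.394,0,0,-0.978,-0.394,0,0]

```text
time: 56.3
ee_pos: [0.4895, -0.3025, 0.2743]
orientation: [180.0, 0.0, 91.0]
ft_force: [-0.2, -0.3, -2.3]
opening: 0.246
gripper_force: 45.0
```

Call:
play_rows:
  rows: [-0.978,-0.394,0,0,-0.978,-0.394,0,0,-0.978,-0.394,0,0,-0.978,-0.394,0,0,-0.978,-0.394,0,0,0,0,0,0,0,0,0,0.177,0,0,0,0.177,0,0,0,0.177,0,0,0,0.177]

```text
time: 57.3
ee_pos: [0.4338, -0.4482, 0.2742]
orientation: [-180.0, -0.0, 58.8]
ft_force: [0.7, 0.0, -2.0]
opening: 0.242
gripper_force: 45.0
```

Call:
play_rows:
  rows: [0,0,0,0.177,0,0,0,0.177,0,0,0,0.177,0,0,0,0.177,0,0,0,0.177,0,0,0,0.177,0,0,0,0.174,0,0,0,0,0,0,0,0]

```text
time: 58.2
ee_pos: [0.4337, -0.4485, 0.2742]
orientation: [-180.0, 0.0, 3.7]
ft_force: [-0.1, 0.4, -1.9]
opening: 0.246
gripper_force: 45.0
```

Run:
```python
from h import *
np.set_printoptions(precision=4,suppress=True)
s=r.get_state();print(s['opening'],s['q'][6])
plan(.4333,-.4455,.0315,4)
cap('top','t8.png')
for n,z in dict(stick_tip=s['ee_pos'][2]-.163,stick_grip=s['ee_pos'][2]-.149,carriage_back=.014).items():
    for d in finder.spot_point('top',n)[:1]: print(n,round(d['confidence'],2),onz('top',d['location'],z,s))
```

```text
0.24579571823023547 -50.96847236929334
at [ 0.4337 -0.4485  0.2742] yaw 3.73 -> turn units -0.006 shift units [-0.008 -0.1    3.189] t 58.2
stick_tip 0.85 [ 0.609  -0.4339  0.1112]
```

Call:
play_rows:
  rows: [0.1,-0.2,0.8,0,0,0,0.8,0,0,0,0.8,0,0,0,0.5,0,0,0,0.2,0,0,0,0.07,0,0,0,0,0,0,0,0,0]

```text
time: 59.2
ee_pos: [0.4362, -0.4436, 0.1801]
orientation: [179.9, -0.1, 3.5]
ft_force: [0.8, 1.2, -1.5]
opening: 0.247
gripper_force: 45.0
```

Call:
play_rows:
  rows: [0,0,0.04,0,0,0,0.03,0,0,0,0,0,0,0,0,0]

```text
time: 59.6
ee_pos: [0.4362, -0.4435, 0.1782]
orientation: [179.9, -0.1, 3.5]
ft_force: [-1.0, 0.4, 5.5]
opening: 0.245
gripper_force: 45.0
```

Contact with the mat; release, rise and check.

Call:
play_rows:
  rows: [0,0,0,0,0,0,0,0,0,0,0,0,0,0,0,0,0,0,0,0,0,0,-0.4,0,0,0,-0.8,0,0,0,-1,0,0,0,-1,0,0,0,-1,0]
  grip: 1

```text
time: 60.6
ee_pos: [0.4358, -0.4431, 0.3051]
orientation: [180.0, -0.0, 3.5]
ft_force: [0.2, -0.5, 0.2]
opening: 0.998
gripper_force: 0.0
```

Call:
play_rows:
  rows: [-0.6,0.8,-0.5,0,-0.6,0.8,-0.5,0,-0.6,0.8,0,0,-0.6,0.8,0,0,-0.6,0.8,0,0,0,0,0,0,0,0,0,0]

```text
time: 61.3
ee_pos: [0.3527, -0.5686, 0.3336]
orientation: [180.0, -0.0, 3.4]
ft_force: [0.0, 0.7, 0.4]
opening: 1.001
gripper_force: 0.0
```

Run:
```python
from h import *
t=cap('top')[150:400,60:560,::-1];s=cap('scene')[60:360,220:520,::-1]
cv2.imwrite('pics/m9.png',np.hstack([cv2.resize(t,(480,240)).repeat(2,0)[:480] if 0 else np.vstack([cv2.resize(t,(400,200)),np.zeros((200,400,3),np.uint8)]),cv2.resize(s,(400,400))]))
```

```text
(no output)
```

View pics/m9.png

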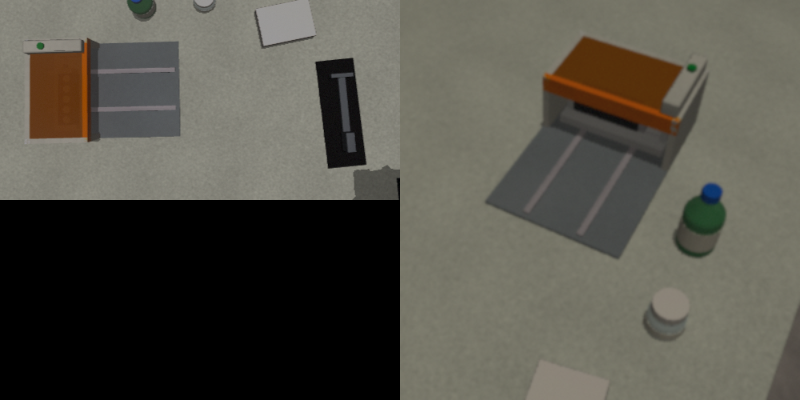

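The stick lies flat on the mat. The row of five cubes shows faintly through the amber top, so I'll use it to check the carriage travel before handing in.

Run:
```python
from h import *
np.set_printoptions(precision=4,suppress=True)
im=np.mean([cap('top').astype(float) for _ in range(4)],0)
a=im[200:330,85:185].sum(2);b=cv2.GaussianBlur(a,(0,0),1)
print('cols',np.round(a[25:100].mean(0)[10:85]-0).astype(int))
c=a[25:100,10:80];c=np.clip((c-np.percentile(c,1))/(np.percentile(c,99)-np.percentile(c,1)),0,1)*255
cv2.imwrite('pics/am.png',cv2.resize(c.astype(np.uint8),None,fx=8,fy=8,interpolation=cv2.INTER_NEAREST))
for u in(130,135,140,145,150,155): print(u,toppx(u,270,.058)[:2])
```

```text
cols [408 376 277 176 175 176 176 176 176 176 175 175 175 175 175 175 175 175
 174 174 174 173 174 173 173 174 175 174 174 174 174 173 175 177 177 177
 177 172 167 167 168 168 168 169 171 173 174 175 174 173 173 172 169 167
 167 167 167 167 166 166 166 166 167 168 174 179 179 206 231 235 236 236
 236 208 148]
130 [0.5602 0.2962]
135 [0.5601 0.286 ]
140 [0.56   0.2758]
145 [0.5599 0.2657]
150 [0.5598 0.2555]
155 [0.5597 0.2453]
```

View pics/am.png

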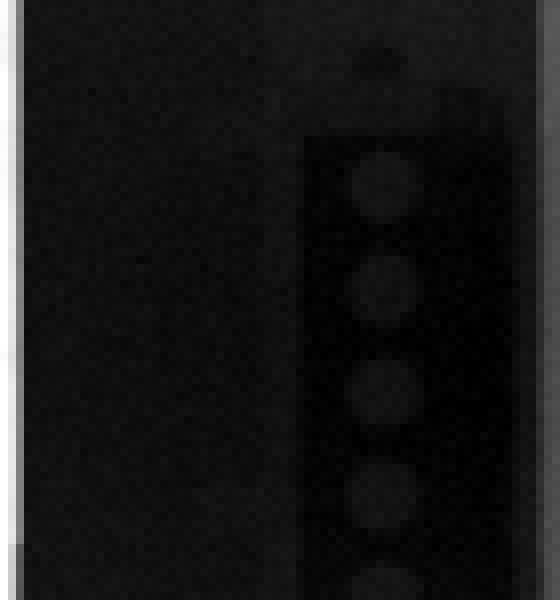

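The dots put the carriage's travel at 0.211 m. At the start its back face stood 23 mm from the base plate's edge instead of 15 mm, so it began about 8.5 mm in. That makes it fully home at about 0.22, which matches the hard stop and the mouth position.

```bash
python3 -c "
from plant import ticket
print(ticket.hand_in())"
```

```text
the job is handed in; nothing more can be done
None
```

I loaded all five cubes into the rack in one straight clamped row, pushed the carriage home to its stop (estimated at about 0.22 m) and laid the stick flat on its mat. I handed the job in at about 62 s, and no verdict came back.

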